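# Put returned spare parts back in their stock trays

## Task

Four parts have come back to the stockroom bench: a filter can, a castor, a padlock and an oil bottle. Put each one back into the empty place in the tray that holds its own kind, so that it stands upright in the row midway in its gap and, for the padlock and the castor, is turned the same way as its neighbours. Don't shove the trays about, and leave the mug and the tape roll where they are.

Things in the scene. Friction and masses are not known exactly. Their poses are not given: they have to be found in the camera images.
- filter: Blue screw-on filter can with a white band and a small hexagon on top, standing upright: diameter 53 (56 over the steel rim in the lowest 8), straight side up to height 60, 77 high over all, about 220 g. Origin: centre of the underside, z up. Round, so its turn about z does not matter. (mm)
- castor: Castor standing on its steel plate (50 x 50 x 4), black wheel on top: crown 36 (x) x 30 (y) up to height 16, then two flat fork cheeks, 30 over their outsides along y (the axle's direction), 26 wide, up to height 56; wheel 50 diameter, 20 wide, top at 72; 200 g. Grip across the cheeks at height 45. Origin: centre of underside; z up; half a turn looks the same. (mm)
- padlock: Brass padlock standing upright, steel shackle on top: body 26 thick (x) x 48 wide (y) x 50 high, shackle up to 82, about 280 g. Origin: centre of the underside; z up; half a turn about z looks the same. (mm)
- bottle: Red squeeze bottle of oil with a paper label, and a black nozzle cap: body diameter 40 up to height 56, cap tip at 90, about 100 g. Origin: centre of the underside, z up. Round, so its turn about z does not matter. (mm)
- tray_filters: White card tray 230 (x) x 84 (y), rim 14 high, floor and walls 3 to 4 thick (inner floor 3 above the bench); loose, 1.2 kg. Origin: centre of underside; -x end towards the robot. Holds 2 blue filter cans in its middle line at x = -70 and +70; the empty place is between them, centred at x = 0, y = 0. (mm)
- tray_castors: White card tray 230 (x) x 84 (y), rim 14 high, floor and walls 3 to 4 thick (inner floor 3 above the bench); loose, 1.2 kg. Origin: centre of underside; -x end towards the robot. Holds 2 castors in its middle line at x = 0 and +66, plates square to the tray, axles along the tray's y; the empty place is at the -x end, centred at x = -66, y = 0. (mm)
- tray_padlocks: White card tray 230 (x) x 84 (y), rim 14 high, floor and walls 3 to 4 thick (inner floor 3 above the bench); loose, 1.2 kg. Origin: centre of underside; -x end towards the robot. Holds 4 padlocks in its middle line at x = -84, 0, +42 and +84, their 48 width across the tray (along its y); the empty place is centred at x = -42, y = 0, with 16 to spare to either neighbour. (mm)
- tray_bottles: White card tray 230 (x) x 84 (y), rim 14 high, floor and walls 3 to 4 thick (inner floor 3 above the bench); loose, 1.2 kg. Origin: centre of underside; -x end towards the robot. Holds 3 red bottles in its middle line at x = -81, -27 and +81; the empty place is centred at x = +27, y = 0. (mm)
- mug: White mug, 76 in diameter, 88 high, with a handle; a bystander. Origin: centre of the underside. (mm)
- tape_roll: Roll of brown packing tape lying flat, 96 in diameter, 46 high; a bystander. Origin: centre of the underside. (mm)

How it is judged:
At the end, for the whole second after the job is handed in: Each of the four parts stands on the floor of the tray of its own kind, within 13 mm of the middle of the empty place along and across the tray, upright to 7 degrees; padlock and castor line up with their neighbours to 15 degrees (half a turn is the same); all released and at rest (x of filter in the frame of tray_filters between -0.013 and 0.013 m and y of filter in the frame of tray_filters between -0.013 and 0.013 m and z of filter in the frame of tray_filters between 0 and 0.008 m and angle between each of filter, castor, padlock, bottle's own z axis and vertical below 0.12 rad and linear speed of each of filter, castor, padlock, bottle below 0.02 m/s and angular speed of each of filter, castor, padlock, bottle below 0.3 rad/s and x of castor in the frame of tray_castors between -0.079 and -0.053 m and y of castor in the frame of tray_castors between -0.013 and 0.013 m and z of castor in the frame of tray_castors between 0 and 0.008 m and angle between the y axis of castor and the y axis of tray_castors, either way round below 0.26 rad and x of padlock in the frame of tray_padlocks between -0.055 and -0.029 m and y of padlock in the frame of tray_padlocks between -0.013 and 0.013 m and z of padlock in the frame of tray_padlocks between 0 and 0.008 m and angle between the y axis of padlock and the y axis of tray_padlocks, either way round below 0.26 rad and x of bottle in the frame of tray_bottles between 0.014 and 0.04 m and y of bottle in the frame of tray_bottles between -0.013 and 0.013 m and z of bottle in the frame of tray_bottles between 0 and 0.008 m); the robot touches nothing.
It fails at once if a tray was shoved or lifted by more than 30 mm (distance of any of tray_filters, tray_castors, tray_padlocks, tray_bottles from where it was at the start of the episode above 0.03 m).
It fails at once if the mug or the tape roll was pushed away by more than 25 mm or tipped (distance of any of mug, tape_roll from where it was at the start of the episode above 0.025 m or angle between any of mug, tape_roll's own z axis and vertical above 0.4 rad).
It also fails if it takes over 96 s, if anything falls off the work surface, if the arm or the gripper's body presses on something with over 40 N, if the wrist force passes 120 N, or if a joint passes its speed limit or range.

## Robot

A 6-joint arm with a two-finger parallel gripper is mounted at the origin on the work surface. World frame = base frame: x ahead of the robot, y to its left, z up, the work surface at z = 0. Lengths are in m, angles in rad, forces in N, time in s.
With the tool pointing down it reaches from about 0.35 to 0.975 m from the base axis. Payload 7.1 kg.
Tool frame: the origin (TCP) lies midway between the tips of the shut fingers; the grasp point (between the pads) lies 19 mm behind it; z points along the fingers, x is the direction in which the jaws open and shut, and the axes are right-handed (so a half turn about z gives the same grasp; the last joint's range is limited). The gripper opens to 88 mm and grips with 3 to 60 N. Pads are 20 mm wide; open, the fingers measure 115 mm over their backs; the gripper's body (75 mm by 178 mm) begins 61 mm behind the grasp point.
Start: joints at [1.265, 0.423, 1.63, -0, 1.089, -0.019], TCP at [0.177, 0.599, 0.188] pointing down, gripper open.
Joint ranges: [-3, 3], [-0.9, 2.11], [0.09, 2.58], [-1.31, 4.45], [0.11, 2.69], [-2.54, 2.54]. Speed limits (rad/s): [2.39, 2.39, 3.01, 3.14, 3.14, 3.14].

## Interface

Orientations are given as a unit quaternion [w, x, y, z].
In Python, from station import move_pose, movel, movej, command_gripper, wait, inverse_kinematics, read_camera, camera_info, MotionError, job_done, get_time, get_joint_pos, get_qvel, get_effort, get_tcp_pos, get_ee_rot, get_ft_force, get_ft_torque, get_grip_width gives the robot as it stands. Calls block until the motion is done:
- move_pose(position, orientation): joint-space move of the TCP to a pose.
- movel(position, frame=None, v=0.15, until_force=None): straight line of the TCP; frame=None keeps the orientation; v is the mean speed in m/s. With until_force (N) it stops when the force on the tool has changed by that much, and returns True; else False.
- movej(angles): joint-space move.
- command_gripper(opening): opening from 0.0 (shut) to 1.0 (fully open); the grip force is fixed at half the most; returns when the fingers have stopped.
- wait(seconds).
- inverse_kinematics(position, orientation): joint angles nearest the present ones, or None.
- read_camera(name): name is "side" or "top"; returns the picture (420x560x3 uint8, red, green, blue); there is no depth.
- camera_info(name): a dict with "intrinsics" (3x3 intrinsics, pixels), "T" (4x4, takes a point from camera to world coordinates). Camera axes: x right, y up, looking along -z (the intrinsics and any distortion apply to the point x, -y, -z); pixel columns grow to the right and rows downward; lengths in m; the calibration is good to about 2 mm. A picture is of the moment at which its call begins. camera_info takes no time and is no camera call.
A pose or a line that the arm cannot do raises MotionError and nothing moves.
- job_done(): hands the job in, once; it reports no verdict.
Readings, each from a call of its own:
- get_time(): time.
- get_joint_pos(): joint angles.
- get_qvel(): joint speeds.
- get_effort(): joint torques, N m.
- get_tcp_pos(): TCP position.
- get_ee_rot(): TCP orientation.
- get_ft_force(): force on the tool from outside, world axes, zero at the start.
- get_ft_torque(): the same for the moment, N m.
- get_grip_width(): opening from 0.0 (shut) to 1.0 (fully open).
Only numpy, scipy, OpenCV 4.12 (cv2) and the standard library are available. Lean on these libraries where they do the work, as an engineer would, in place of code of your own. Each camera call takes 0.05 s, during which the arm holds its last target.

## Working session

There is one attempt and no reset: what is moved stays moved. The work goes in short steps, each a Python script; the robot and the scene stay as the last script left them, time stands still between calls to the robot, and variables do not carry over. Pictures are saved under pics/ and viewed, and the job is handed in when it is done.

```bash
mkdir -p pics; ls
python3 - <<'E'
from station import *
import cv2
for n in("top","side"):
    cv2.imwrite(f"pics/{n}0.png",read_camera(n)[:,:,::-1]); c=camera_info(n); print(n,c)
print(get_time(),get_ee_rot(),get_grip_width())
E
```

```text
pics
top {'intrinsics': array([[537.09896979,   0.        , 281.38253205],
       [  0.        , 537.09896979, 208.33543811],
       [  0.        ,   0.        ,   1.        ]]), 'T': array([[-0.01576746,  0.99193266, -0.12578149,  0.34008524],
       [-0.99986489, -0.01622668, -0.00262707, -0.01157233],
       [-0.00464689,  0.12572307,  0.99205449,  1.48786012],
       [ 0.        ,  0.        ,  0.        ,  1.        ]])}
side {'intrinsics': array([[388.65535424,   0.        , 279.3553237 ],
       [  0.        , 388.65535424, 213.98511587],
       [  0.        ,   0.        ,   1.        ]]), 'T': array([[ 0.92157692,  0.17333879, -0.34734658,  0.1528893 ],
       [-0.38776528,  0.45317912, -0.8026623 , -0.83484603],
       [ 0.01827771,  0.87440399,  0.48485418,  0.53681864],
       [ 0.        ,  0.        ,  0.        ,  1.        ]])}
0.1 [ 3.82175922e-04  8.00889556e-01  5.98811738e-01 -5.24604888e-04] 0.9975246487430097
```

View pics/top0.png

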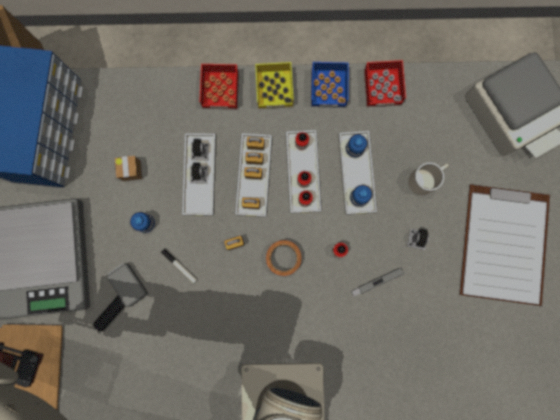

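View pics/side0.png

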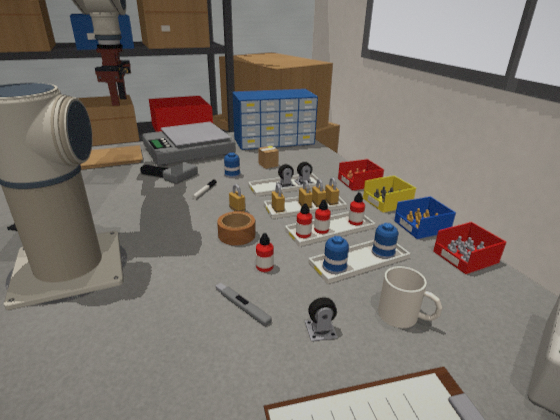

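The top view shows the castor, padlock, bottle and filter trays from left to right. The loose parts are the filter at (141,221), padlock (233,242), bottle (341,249) and castor (418,237). I'll enlarge these to measure them.

Run:
```python
import cv2
im=cv2.imread("pics/top0.png")
def crop(n,u0,v0,w,h,s):
    c=cv2.resize(im[v0:v0+h,u0:u0+w],None,fx=s,fy=s,interpolation=cv2.INTER_CUBIC)
    for k in range(0,w,10): cv2.line(c,(k*s,0),(k*s,6 if k%50 else 14),(0,255,0),1)
    for k in range(0,h,10): cv2.line(c,(0,k*s),(6 if k%50 else 14,k*s),(0,255,0),1)
    cv2.imwrite(f"pics/{n}.png",c)
crop("trays",170,120,220,110,3 if 0 else 3)
crop("t1",175,125,100,95,6)
crop("t2",280,125,100,95,6)
crop("partsA",110,200,140,60,5)
crop("partsB",320,150,130,110,5)
```

```text
(no output)
```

View pics/t1.png

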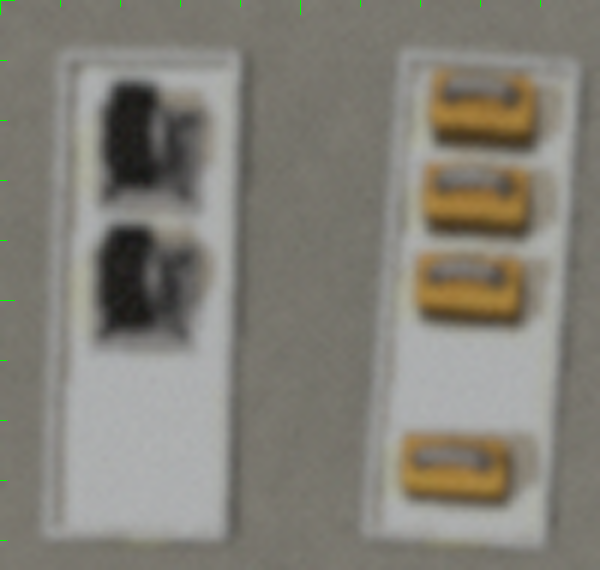

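View pics/t2.png

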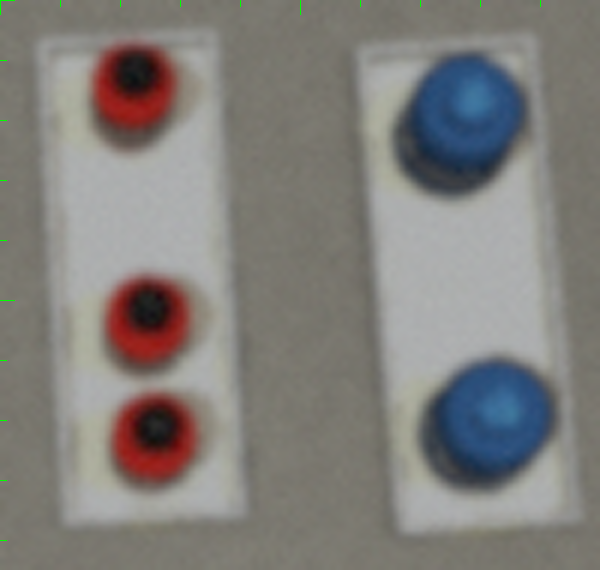

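View pics/partsA.png

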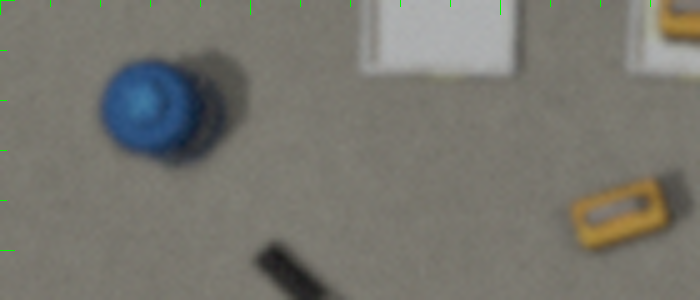

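View pics/partsB.png

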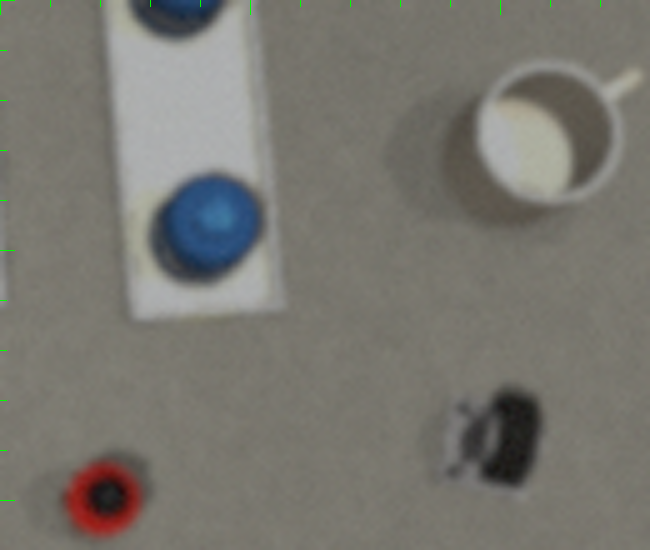

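```bash
cat > h.py <<'E'
import numpy as np, cv2
from scipy.optimize import least_squares
import json
CI={}
def ci(n):
    if n not in CI:
        from station import camera_info
        CI[n]=camera_info(n)
    return CI[n]
def proj(n,P):
    c=ci(n);T=np.linalg.inv(c["T"]);P=np.atleast_2d(P)
    p=P@T[:3,:3].T+T[:3,3]; p=np.c_[p[:,0],-p[:,1],-p[:,2]]
    q=p@c["intrinsics"].T; return q[:,:2]/q[:,2:]
def unproj(n,uv,z):
    c=ci(n);d=np.linalg.solve(c["intrinsics"],[uv[0],uv[1],1.]);d=np.array([d[0],-d[1],-d[2]])
    d=c["T"][:3,:3]@d;o=c["T"][:3,3];return o+d*(z-o[2])/d[2]
def place(pose,L):
    x,y,a=pose[:3];L=np.atleast_2d(np.array(L,float));c,s=np.cos(a),np.sin(a)
    z0=pose[3] if len(pose)>3 else 0
    return np.c_[x+c*L[:,0]-s*L[:,1],y+s*L[:,0]+c*L[:,1],L[:,2]+z0]
def box(cx,cy,sx,sy,z0,z1):
    r=[(cx+i*sx/2,cy+j*sy/2) for i,j in((-1,-1),(1,-1),(1,1),(-1,1))]
    a=[(*p,z0) for p in r];b=[(*p,z1) for p in r]
    return [a+a[:1],b+b[:1]]+[[a[i],b[i]] for i in range(4)]
def circ(r,z,cx=0,cy=0): return [[(cx+r*np.cos(t),cy+r*np.sin(t),z) for t in np.linspace(0,2*np.pi,33)]]
def wheel(y,z=.047,r=.025,cx=0,): return [[(cx+r*np.cos(t),y,z+r*np.sin(t)) for t in np.linspace(0,2*np.pi,33)]]
M={"tray":box(0,0,.23,.084,0,.014)+box(0,0,.223,.077,.003,.014)[:2],
"filter":circ(.028,.001)+circ(.0265,.06)+circ(.006,.077),
"bottle":circ(.02,0)+circ(.02,.056)+circ(.002,.09),
"padlock":box(0,0,.026,.048,0,.05)+[[(0,-.014,.05),(0,-.014,.078),(0,.014,.078),(0,.014,.05)]],
"castor":box(0,0,.05,.05,0,.004)+box(0,0,.026,.03,.016,.056)+wheel(-.01)+wheel(.01)}
def overlay(src,n,items,out,win,s):
    u0,v0,w,h=win;im=cv2.imread(src)[v0:v0+h,u0:u0+w]
    im=cv2.resize(im,None,fx=s,fy=s,interpolation=cv2.INTER_CUBIC)
    for k,p in items:
        for L in M[k]:
            q=(proj(n,place(p,L))-[u0,v0]+.5)*s-.5
            cv2.polylines(im,[np.round(q).astype(int)],False,(0,255,0) if k!="tray" else (255,0,255),1,cv2.LINE_AA)
    cv2.imwrite(out,im)
E
cat > fit.py <<'E'
from h import *
T={}
o=lambda p,off,s:(np.array(p)+.5)/s-.5+off
C={"castor":((175,125),[(62,50),(240,50),(45,540),(228,540)]),"padlock":((175,125),[(402,50),(580,60),(362,540),(546,546)]),
"bottle":((280,125),[(38,38),(215,32),(64,525),(246,515)]),"filter":((280,125),[(358,46),(537,36),(397,533),(582,520)])}
L=[(.115,.042,.012),(.115,-.042,.01),(-.115,.042,.007),(-.115,-.042,.007)]
for k,(off,c) in C.items():
    uv=np.array([o(p,off,6) for p in c])
    r=least_squares(lambda p:(proj("top",place(p,L))-uv).ravel(),[.5,.0,0]);T[k]=list(r.x);print(k,r.x,np.abs(r.fun).max())
P={"filter":[*unproj("top",o((147,105),(110,200),5),.077)[:2],0],"bottle":[*unproj("top",o((108,497),(320,150),5),.09)[:2],0]}
# padlock body top centre and width direction
a=unproj("top",o((571,208),(110,200),5),.05);b=unproj("top",o((655,178),(110,200),5),.05);c=unproj("top",o((668,205),(110,200),5),.05)
m=(a+c)/2;d=a-b;P["padlock"]=[m[0],m[1],np.arctan2(-d[0],d[1])];print(np.linalg.norm(d),np.linalg.norm(b-c))
w=unproj("top",o((521,435),(320,150),5),.06);P["castor"]=[w[0],w[1],-.15]
print(P);json.dump([T,P],open("est.json","w"))
E
cat > show.py <<'E'
from h import *
import sys
T,P=json.load(open("est.json"));t=sys.argv[1]
slots={"filter":[-.07,.07],"castor":[0,.066],"padlock":[-.084,0,.042,.084],"bottle":[-.081,-.027,.081]}
it=[("tray",p) for p in T.values()]+[(k,p) for k,p in P.items()]
for k in T:
    for s in slots[k]:
        q=place(T[k],[s,0,0])[0];it.append((k,[q[0],q[1],T[k][2],.003]))
src=lambda n:f"pics/{n}0.png"
overlay(src("top"),"top",it,f"pics/o1_{t}.png",(175,125,100,95),6)
overlay(src("top"),"top",it,f"pics/o2_{t}.png",(280,125,100,95),6)
a=[(110,205,60,40),(210,225,50,35),(320,230,45,40),(395,215,50,45)]
for i,w in enumerate(a): overlay(src("top"),"top",it,f"/tmp/x{i}.png",w,8)
ims=[cv2.resize(cv2.copyMakeBorder(cv2.imread(f"/tmp/x{i}.png"),0,360-w[3]*8,0,480-w[2]*8,0),(400,300)) for i,w in enumerate(a)]
cv2.imwrite(f"pics/o3_{t}.png",np.vstack([np.hstack(ims[:2]),np.hstack(ims[2:])]))
overlay(src("side"),"side",it,f"pics/o4_{t}.png",(215,145,200,150),4)
a=[(215,140,50,40),(220,175,45,40),(245,225,45,50),(295,285,55,60)]
for i,w in enumerate(a): overlay(src("side"),"side",it,f"/tmp/x{i}.png",w,6)
ims=[cv2.copyMakeBorder(cv2.imread(f"/tmp/x{i}.png")[:300],0,max(0,300-w[3]*6),0,400-w[2]*6,0) for i,w in enumerate(a)]
cv2.imwrite(f"pics/o5_{t}.png",np.vstack([np.hstack(ims[:2]),np.hstack(ims[2:])]))
E
python3 fit.py; python3 show.py a
```

```text
castor [ 0.62993689  0.22273112 -0.02686972] 0.5368436996360799
padlock [ 0.62548228  0.0692504  -0.08202438] 0.6647733415857999
bottle [ 0.63337892 -0.06993901  0.03692728] 0.23730153915980168
filter [ 0.62786081 -0.22263986  0.05342915] 0.3418706780004186
0.04766741860009796 0.01614158415176595
{'filter': [np.float64(0.4924465856737962), np.float64(0.3690192371518246), 0], 'bottle': [np.float64(0.408332509903896), np.float64(-0.16152982106717395), 0], 'padlock': [np.float64(0.4365588631102839), np.float64(0.12188670394299253), np.float64(0.3284345566823527)], 'castor': [np.float64(0.43918926095997185), np.float64(-0.38519933862995953), -0.15]}
```

View pics/o1_a.png

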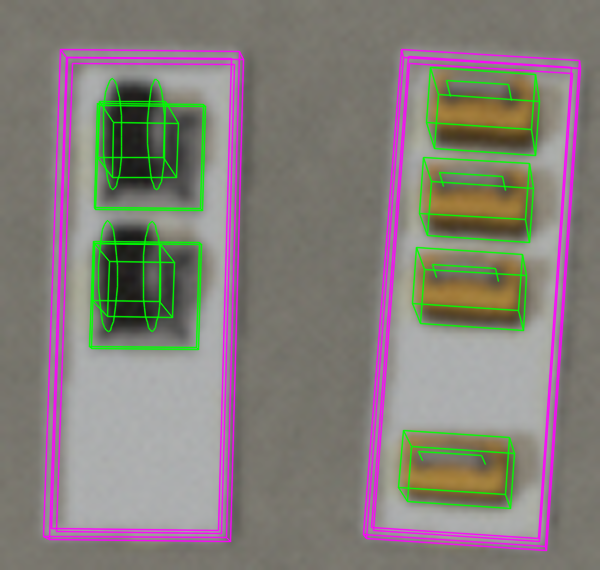

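View pics/o2_a.png

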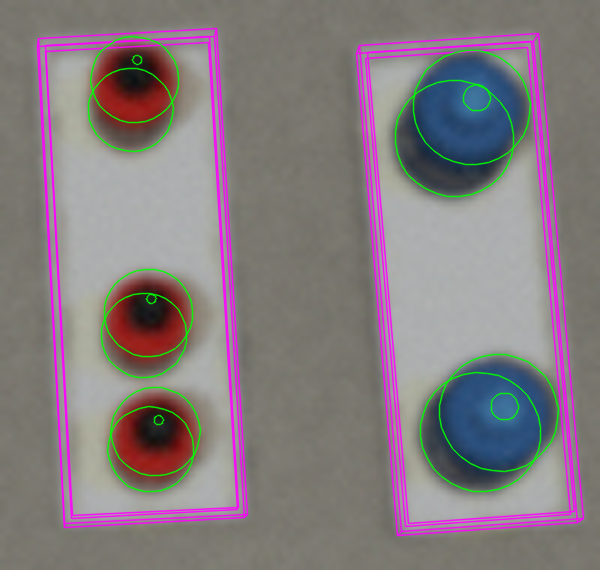

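View pics/o3_a.png

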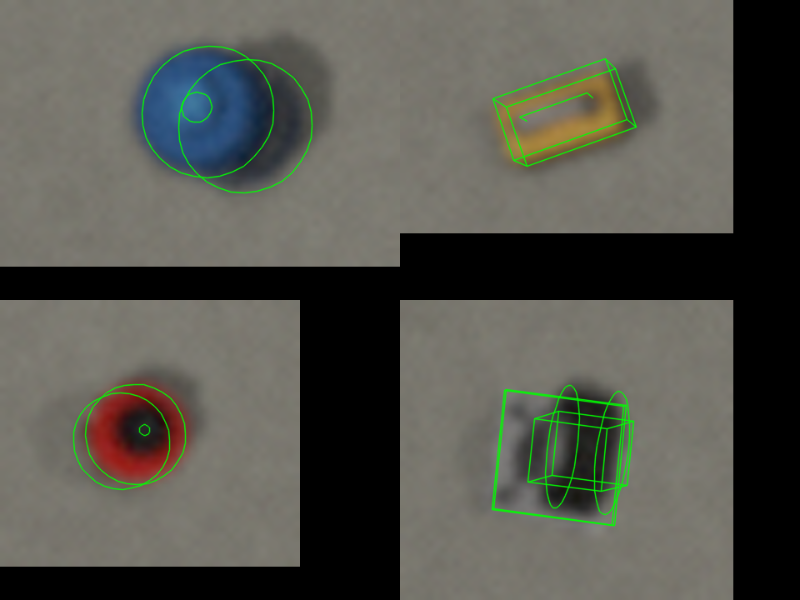

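View pics/o4_a.png

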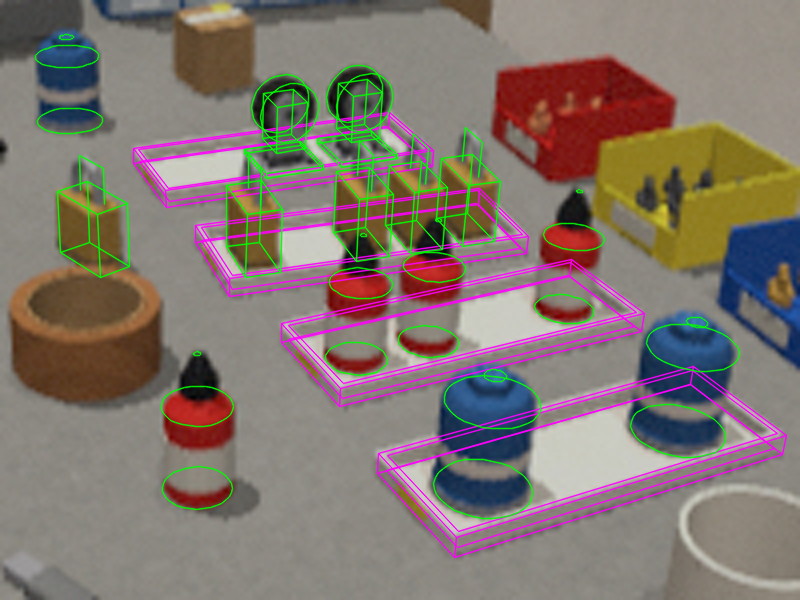

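View pics/o5_a.png

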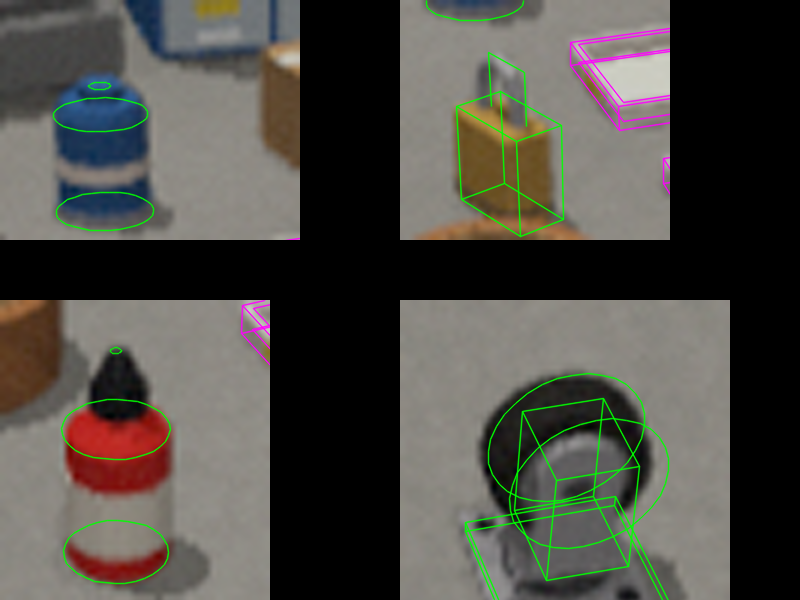

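The overlay agrees to about 1 px for the trays, filter and bottle. The castor and padlock need refining, so I'll crop closer.

```bash
cat > crops.py <<'E'
import cv2,numpy as np
def crop(src,w,s):
    u0,v0,a,b=w;im=cv2.imread(src)
    c=cv2.resize(im[v0:v0+b,u0:u0+a],None,fx=s,fy=s,interpolation=cv2.INTER_CUBIC)
    for k in range(0,a,5):
        cv2.line(c,(k*s,0),(k*s,8),(0,255,0),1);cv2.putText(c,str(u0+k),(k*s,18),0,.3,(0,255,255),1)
    for k in range(0,b,5):
        cv2.line(c,(0,k*s),(8,k*s),(0,255,0),1);cv2.putText(c,str(v0+k),(8,k*s+4),0,.3,(0,255,255),1)
    return c
E
python3 - <<'E'
from crops import *
cv2.imwrite("pics/cas.png",np.hstack([crop("pics/top0.png",(400,220,35,35),11),crop("pics/side0.png",(295,290,50,55),8)[:385,:]]) if 0 else np.hstack([cv2.copyMakeBorder(crop("pics/top0.png",(400,220,35,35),11),0,55,0,0,0),crop("pics/side0.png",(300,290,40,55),8)]))
cv2.imwrite("pics/pad.png",np.hstack([cv2.copyMakeBorder(crop("pics/top0.png",(217,227,35,30),11),0,70,0,0,0),crop("pics/side0.png",(222,177,30,40),10)]))
E
```

```text
(no output)
```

View pics/cas.png

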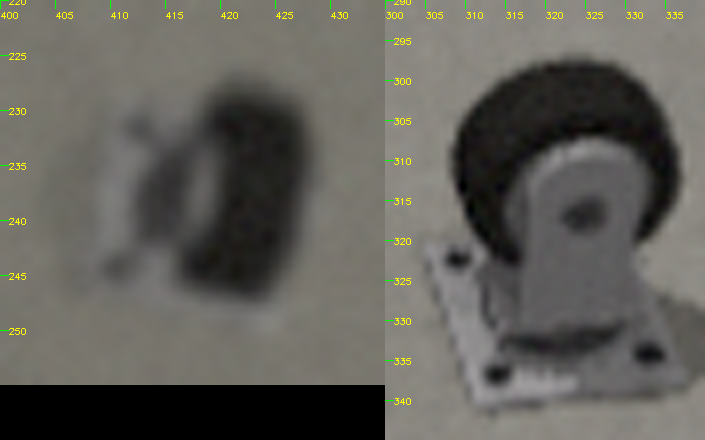

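View pics/pad.png

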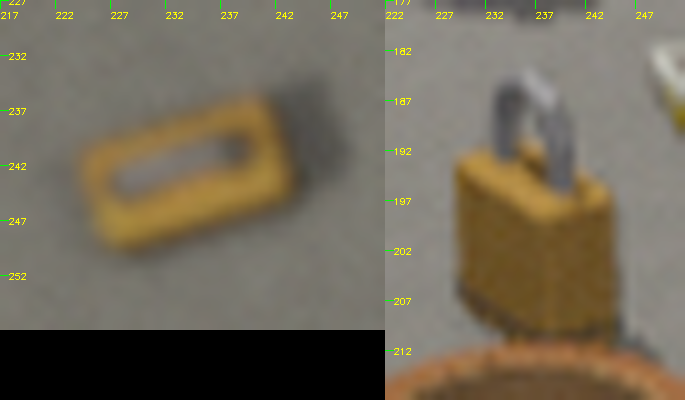

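```bash
cat > fit2.py <<'E'
from h import *
T,P=json.load(open("est.json"))
def fit(p0,obs):
    f=lambda p:np.concatenate([(proj(n,place(p,l))[0]-uv) for n,l,uv in obs])
    r=least_squares(f,p0,loss="soft_l1",f_scale=.7);print(r.x,np.round(f(r.x),1));return list(r.x)
h=.025;S="side"
P["castor"]=fit([.43,-.37,-.15],[(S,(-h,-h,.002),(311.1,339.2)),(S,(h,-h,.002),(337.7,338.2)),(S,(-h,h,.004),(305.2,320.3)),("top",(0,0,.058),(422.,236.5))])
P["padlock"]=fit(P["padlock"],[("top",(.013,.024,.05),(224.6,240.8)),("top",(.013,-.024,.05),(240.7,236)),("top",(-.013,.024,.025),(227.5,249)),("top",(-.013,-.024,.02),(243.8,243.7)),
 (S,(-.013,.024,.05),(229.3,193)),(S,(.013,-.024,.05),(244.5,196.7)),(S,(-.013,-.024,.05),(238,199.2)),(S,(-.013,.024,0),(229.8,206.8))])
P["filter"][1]=.3715;P["bottle"][1]=-.1625
json.dump([T,P],open("est.json","w"))
E
python3 fit2.py; python3 show.py b
```

```text
[ 0.43848251 -0.38193708 -0.26068343] [-0.3  0.9  0.2 -0.7  0.2 -1.   0.4  0.4]
[0.43437428 0.12079826 0.25865354] [-0.6 -1.3  0.6 -1.4 -0.   0.3  0.8  0.9 -0.7 -0.7  1.  -0.7 -0.4 -0.7
 -0.4  0.9]
```

View pics/o3_b.png

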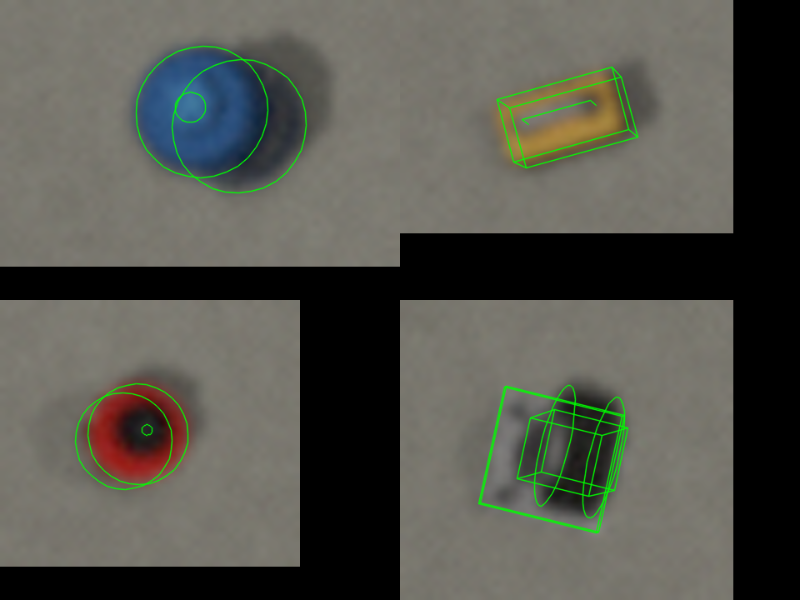

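View pics/o5_b.png

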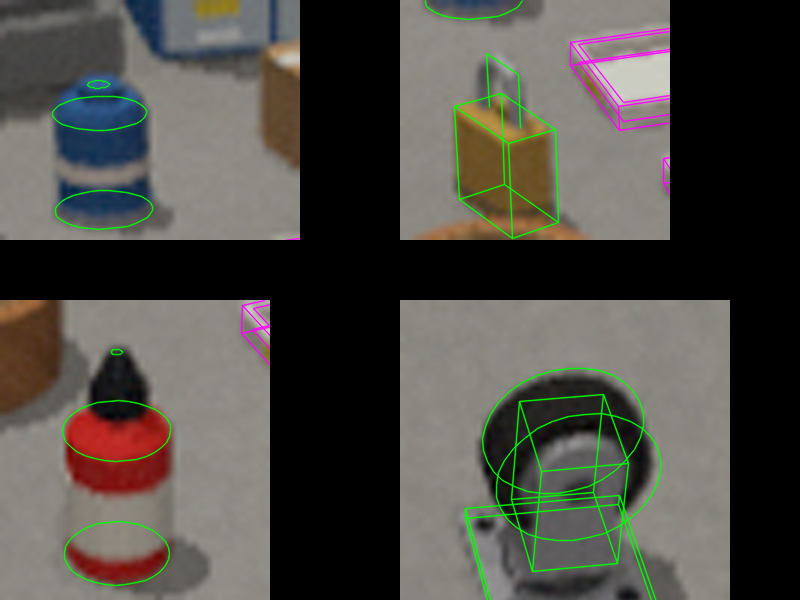

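```bash
cat > act.py <<'E'
from h import *
from station import *
H={"filter":.040,"bottle":.036,"padlock":.035,"castor":.045}
SL={"filter":0,"castor":-.066,"padlock":-.042,"bottle":.027}
W={"filter":.053,"bottle":.04,"padlock":.048,"castor":.03}
q=lambda psi:np.array([0,np.cos(psi/2),np.sin(psi/2),0])
T,P=json.load(open("est.json"))
def pick(k):
    x,y,a=P[k]; psi=(T[k][2] if k in("filter","bottle") else a)+np.pi/2
    z=H[k]-.019
    move_pose([x,y,.17],q(psi)); command_gripper(min(1,(W[k]+.034)/.088))
    movel([x,y,z+.0],v=.12); command_gripper(0)
    w=get_grip_width()*.088;print(k,"grip mm",round(w*1e3,1),"t",get_time())
    movel([x,y,z+.13],v=.2);print("held mm",round(get_grip_width()*88,1),get_ft_force().round(1) if hasattr(get_ft_force(),'round') else get_ft_force())
    return abs(w-W[k])<.006
def put(k,dx=0,dy=0):
    tx,ty,_=place(T[k],[SL[k]+dx,dy,0])[0];psi=T[k][2]+np.pi/2;z=H[k]-.019
    movel([tx,ty,z+.13],frame=q(psi),v=.25)
    movel([tx,ty,z+.010],v=.12)
    hit=movel([tx,ty,z+.002],v=.03,until_force=4);p=get_tcp_pos();print("touch",hit,"base z",round(p[2]-z,4))
    command_gripper(min(1,(W[k]+.022)/.088))
    movel([tx,ty,z+.13],v=.2);print("t",get_time())
E
python3 - <<'E'
from act import *
print(pick("filter"))
E
```

```text
filter grip mm 51.3 t 3.825
held mm 51.4 [-0.3  0.9 -2.1]
True
```

Run:
```python
from act import *
cv2.imwrite("pics/s1.png",read_camera("side")[:,:,::-1])
put("filter")
cv2.imwrite("pics/s2.png",read_camera("side")[:,:,::-1])
```

```text
touch True base z 0.0028
t 10.0917
```

View pics/s2.png

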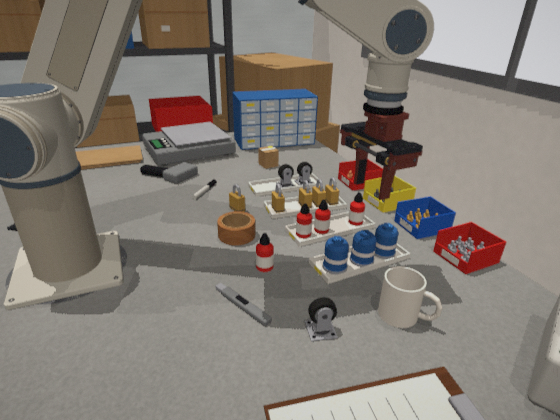

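The filter now stands in line in the middle of its gap, at about (364,246). The bottle is next.

Run:
```python
from act import *
if pick("bottle"): put("bottle")
cv2.imwrite("pics/s3.png",read_camera("side")[:,:,::-1])
```

```text
bottle grip mm 38.3 t 13.3583
held mm 38.5 [ 0.3 -0.9 -1.2]
touch True base z 0.0028
t 18.2167
```

View pics/s3.png

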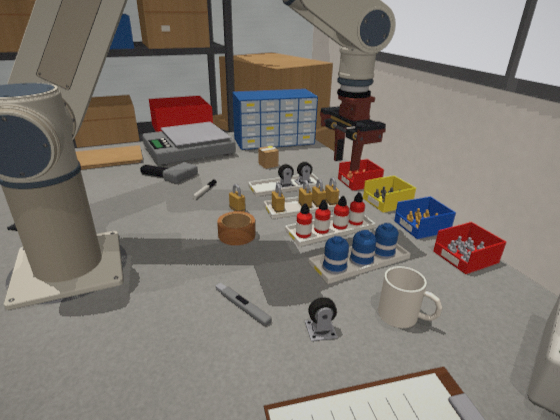

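The bottle is in place at about (341,214), in line with its row. The padlock goes next.

Run:
```python
from act import *
if pick("padlock"): put("padlock")
cv2.imwrite("pics/s4.png",read_camera("side")[:,:,::-1])
```

```text
padlock grip mm 35.0 t 22.15
held mm 35.0 [ 0.7 -0.3 -2.5]
```

View pics/s4.png

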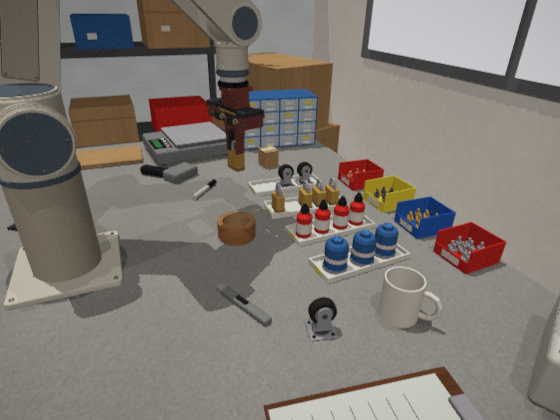

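The grip width read 35 mm where I expected about 47, so the put was skipped. I'll look before going on.

Run:
```python
from act import *
from crops import crop
cv2.imwrite("pics/t4.png",read_camera("top")[:,:,::-1])
print(get_tcp_pos(),get_ee_rot(),get_joint_pos(),get_grip_width())
a=crop("pics/s4.png",(200,90,80,90),6);b=crop("pics/t4.png",(200,190,60,70),7)
a=a[:490]
cv2.imwrite("pics/z4.png",np.hstack([cv2.resize(a,(400,408)),cv2.resize(b,(350,408))]))
```

```text
[0.43317995 0.12045427 0.14460614] [-0.00087581  0.60998366  0.79241264 -0.00117175] [ 2.44810670e-01  2.32416556e-01  2.03886170e+00 -1.07207961e-04
  8.73239027e-01 -1.58463141e+00] 0.3986572454659189
```

View pics/z4.png

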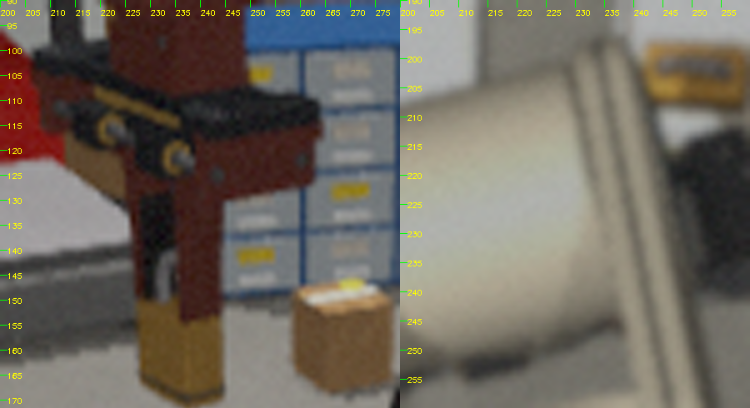

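Run:
```python
from act import *
x,y,z=get_tcp_pos()
for b in(.1286,.10):
  for a in (.2587,.2587+np.pi/2):
    print(b,a,[proj("side",place([x,y,a,b],l))[0].round(0).tolist() for l in [(-.013,.024,0),(-.013,-.024,0),(.013,-.024,0),(-.013,.024,.05),(-.013,-.024,.05),(.013,-.024,.05),(0,0,.082)]])
print(proj("side",[x,y,z]))
psi=2*np.arctan2(.7924,.61);d=np.array([np.cos(psi),np.sin(psi),0])*.0175
print(proj("side",np.array([x,y,z])+d),proj("side",np.array([x,y,z])-d))
im=cv2.imread("pics/s4.png")[85:180,195:285];cv2.imwrite("pics/z5.png",cv2.resize(im,None,fx=6,fy=6,interpolation=cv2.INTER_CUBIC))
```

```text
0.1286 0.2587 [[227.0, 167.0], [236.0, 172.0], [244.0, 170.0], [226.0, 149.0], [236.0, 155.0], [244.0, 153.0], [234.0, 139.0]]
0.1286 1.8294963267948965 [[231.0, 172.0], [246.0, 168.0], [240.0, 165.0], [230.0, 154.0], [245.0, 151.0], [240.0, 148.0], [234.0, 139.0]]
0.1 0.2587 [[227.0, 176.0], [237.0, 182.0], [245.0, 180.0], [227.0, 159.0], [236.0, 165.0], [244.0, 163.0], [235.0, 150.0]]
0.1 1.8294963267948965 [[231.0, 182.0], [246.0, 178.0], [241.0, 175.0], [230.0, 164.0], [245.0, 161.0], [240.0, 158.0], [235.0, 150.0]]
[[235.38016851 162.90871612]]
[[231.98139694 160.97310922]] [[238.85736044 164.88898356]]
```

View pics/z5.png

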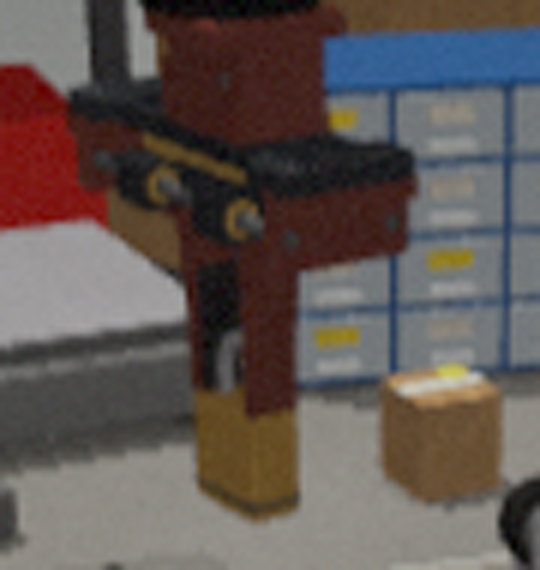

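Run:
```python
import cv2,numpy as np
from h import *
im=cv2.imread("pics/s1.png")
p=proj("side",[.4925,.3715,.151])[0];print(p)
u,v=int(p[0]),int(p[1]);a=im[max(0,v-80):v+40,max(0,u-60):u+60];print(v-80,u-60)
cv2.imwrite("pics/z6.png",cv2.resize(a,None,fx=5,fy=5,interpolation=cv2.INTER_CUBIC))
```

```text
[229.95264247 132.12311169]
52 169
```

View pics/z6.png

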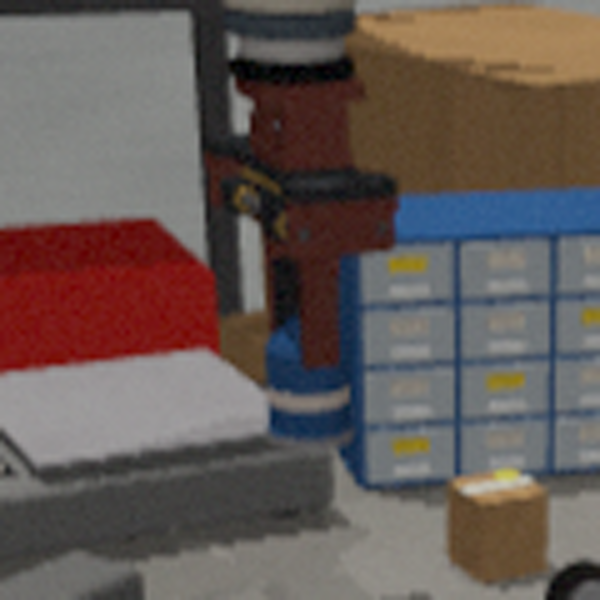

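Run:
```python
from h import *
for z in(.188,.222): print(z,proj("side",[.177,.599,z])[0])
x=.177;y=.599;d=np.array([.283,.959,0])
for s in(-1,1):
  for z in (.188,.222): print(s,z,proj("side",np.array([x,y,z])+s*d*.05)[0])
im=cv2.imread("pics/side0.png")[0:130,60:170]
cv2.imwrite("pics/z7.png",cv2.resize(im,None,fx=5,fy=4.6,interpolation=cv2.INTER_CUBIC))
```

```text
0.188 [121.32045188 111.88810418]
0.222 [119.51873938 101.79770627]
-1 0.188 [117.66213426 115.75384835]
-1 0.222 [115.75123316 105.36844022]
1 0.188 [124.74727686 108.26697828]
1 0.222 [123.04494392  98.45567111]
```

View pics/z7.png

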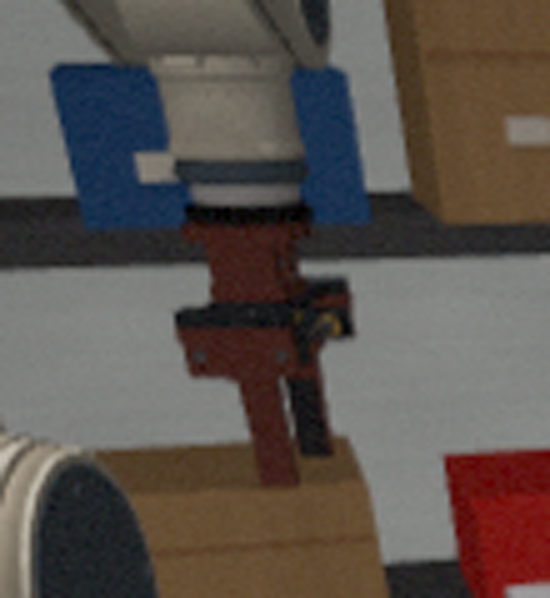

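Two views of the gripper put the real fingertips about 34 mm above the reported TCP. At the start they project at z≈0.222, not 0.188. So the padlock is held by its shackle. I'll set it down where it was and regrip on the body, with a corrected tool offset.

```bash
sed -i 's/^SL=/OFF=.019+.034\nSL=/; s/H\[k\]-.019/H[k]-OFF/g; s/v=.12); command_gripper(0)/v=.12,until_force=12) and print("CONTACT",get_tcp_pos()); command_gripper(0)/' act.py; grep -n OFF act.py
python3 - <<'E'
from act import *
x,y,a=P["padlock"]
movel([x,y,.017],v=.15); command_gripper(.95)
r=movel([x,y,.035-OFF],v=.06,until_force=10);print(r,get_tcp_pos())
if not r:
    command_gripper(0);print(get_grip_width()*88)
cv2.imwrite("pics/s5.png",read_camera("side")[:,:,::-1])
im=cv2.imread("pics/s5.png")[110:230,180:300];cv2.imwrite("pics/z8.png",cv2.resize(im,None,fx=5,fy=5,interpolation=cv2.INTER_CUBIC))
E
```

```text
4:OFF=.019+.034
11:    z=H[k]-OFF
18:    tx,ty,_=place(T[k],[SL[k]+dx,dy,0])[0];psi=T[k][2]+np.pi/2;z=H[k]-OFF
False [ 0.43431183  0.12078319 -0.01817226]
48.263374853793394
```

View pics/z8.png

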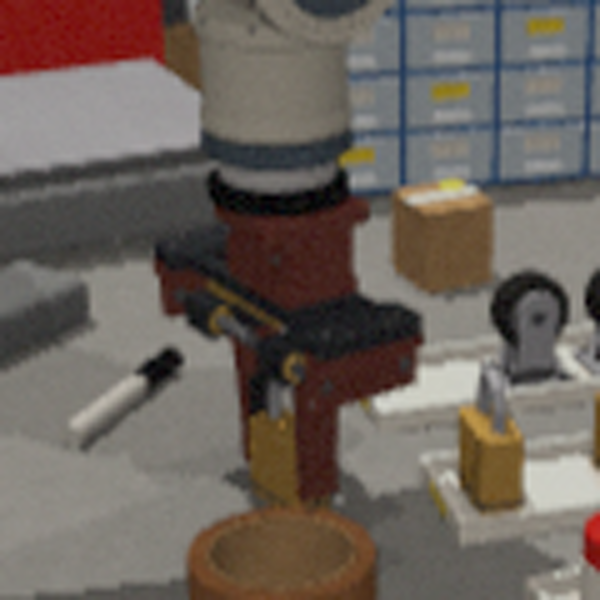

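Run:
```python
from act import *
x,y,a=P["padlock"]
movel([x,y,.112],v=.2);print(get_grip_width()*88)
put("padlock")
cv2.imwrite("pics/s6.png",read_camera("side")[:,:,::-1])
```

```text
48.201017947781686
touch True base z 0.0029
t 30.7417
```

View pics/s6.png

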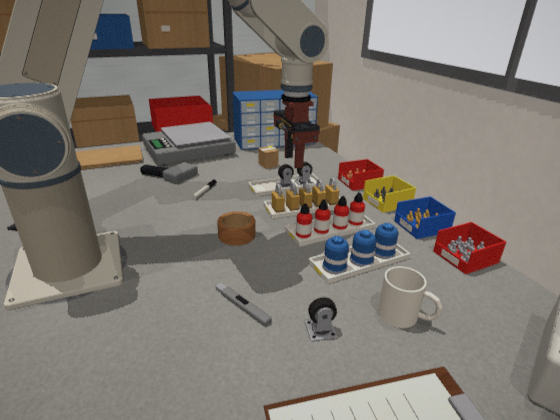

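Run:
```python
from act import *
p=get_tcp_pos();movel([p[0],p[1],.17],v=.2)
ok=pick("castor");print(ok)
cv2.imwrite("pics/s7.png",read_camera("side")[:,:,::-1])
im=cv2.imread("pics/s7.png")[190:350,230:420];cv2.imwrite("pics/z9.png",cv2.resize(im,None,fx=4,fy=3.7,interpolation=cv2.INTER_CUBIC))
```

```text
castor grip mm 30.0 t 35.575
held mm 29.9 [ 0.  -0.1 -2.2]
True
```

View pics/z9.png

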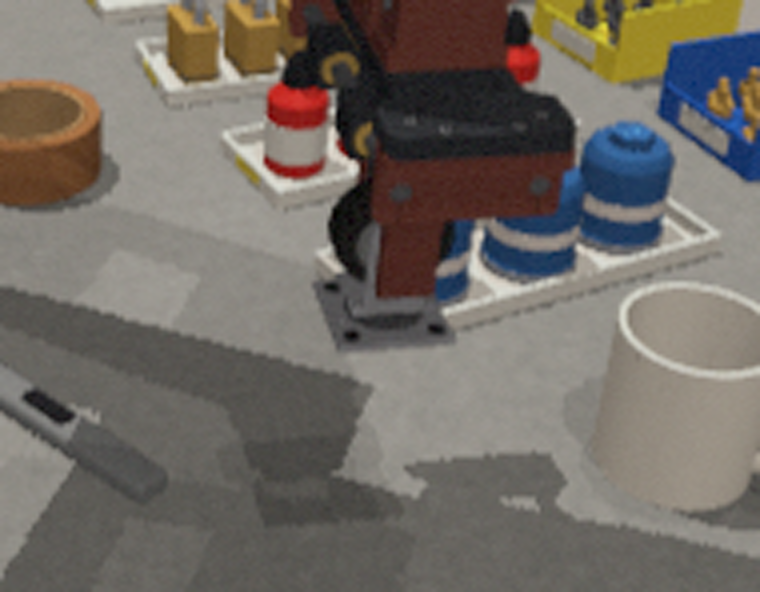

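Run:
```python
from act import *
o=lambda a:((a[0]+.5)/4-.5+230,(a[1]+.5)/3.7-.5+190)
tcp=np.array(get_tcp_pos());b=tcp[2]-(.045-OFF);print(tcp,b)
h=.025;obs=[((-h,-h,.002),o((343,347))),((h,-h,.002),o((455,341))),((-h,h,.004),o((316,284)))]
f=lambda p:np.concatenate([proj("side",place([*p,b],l))[0]-uv for l,uv in obs])
r=least_squares(f,[tcp[0],tcp[1],-.26]);print(r.x,r.fun.round(1))
d=r.x[:2]-tcp[:2];a=-.2607;print("in jaw frame x,y mm",1e3*(d[0]*np.cos(a)+d[1]*np.sin(a)),1e3*(-d[0]*np.sin(a)+d[1]*np.cos(a)),"dyaw",r.x[2]-a)
```

```text
[ 0.43754383 -0.38111821  0.12048585] 0.12848585076584543
[ 0.43651463 -0.38266172 -0.24402904] [-0.6  1.   1.   0.  -0.4 -1.3]
in jaw frame x,y mm -0.5965739089942278 -1.7566436585125393 dyaw 0.016670958791059565
```

The castor is centred to within 2 mm in the jaws and its plate is level, so I'll place it.

```bash
python3 - <<'E'
from act import *
put("castor")
p=get_tcp_pos();movel([p[0],p[1],.2],v=.2)
move_pose([.2,.5,.25],q(np.pi/2+.3))
for n in("top","side"): cv2.imwrite(f"pics/{n}9.png",read_camera(n)[:,:,::-1])
print(get_time())
E
sed 's/{n}0.png/{n}9.png/; s/^slots.*/slots={"filter":[-.07,0,.07],"castor":[-.066,0,.066],"padlock":[-.084,-.042,0,.042,.084],"bottle":[-.081,-.027,.027,.081]}/; s/+\[(k,p) for k,p in P.items()\]//' show.py > show9.py; python3 show9.py f
python3 - <<'E'
import cv2
for i in (0,1):
    w=[(175,125,100,95),(280,125,100,95)][i]; u,v,a,b=w
    cv2.imwrite(f"pics/f{i}.png",cv2.resize(cv2.imread("pics/top9.png")[v:v+b,u:u+a],None,fx=6,fy=6,interpolation=cv2.INTER_CUBIC))
cv2.imwrite("pics/f2.png",cv2.resize(cv2.imread("pics/side9.png")[135:285,215:415],None,fx=4,fy=4,interpolation=cv2.INTER_CUBIC))
E
```

```text
touch True base z 0.0029
t 41.8667
44.1917
```

View pics/f0.png

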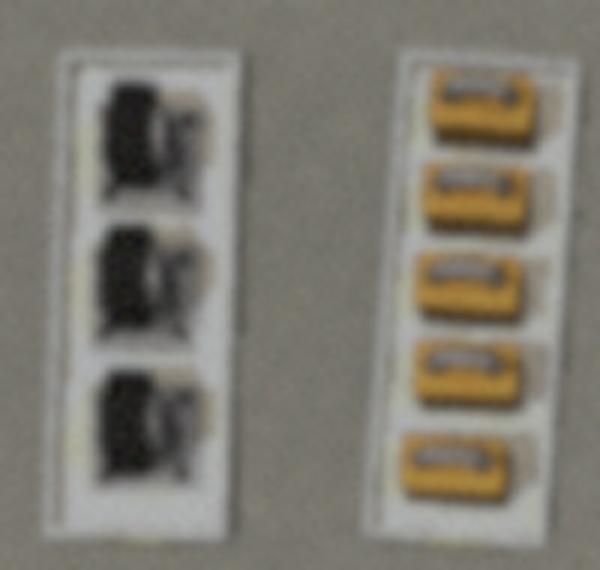

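View pics/f1.png

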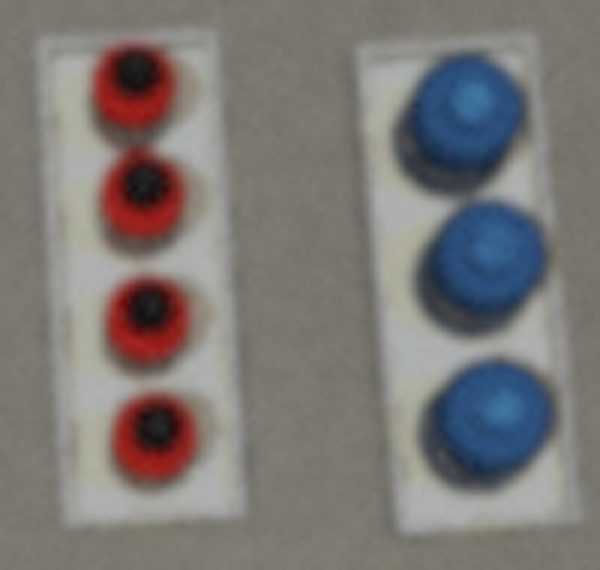

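View pics/f2.png

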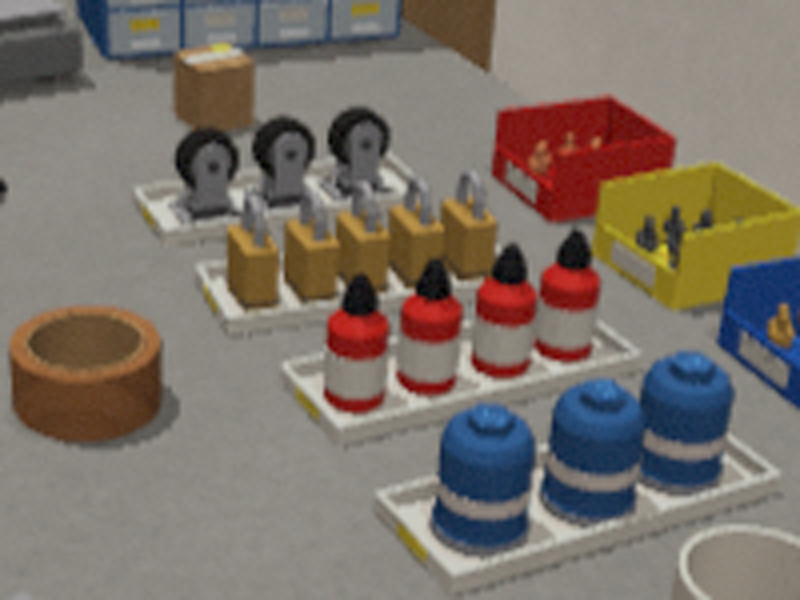

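View pics/o1_f.png

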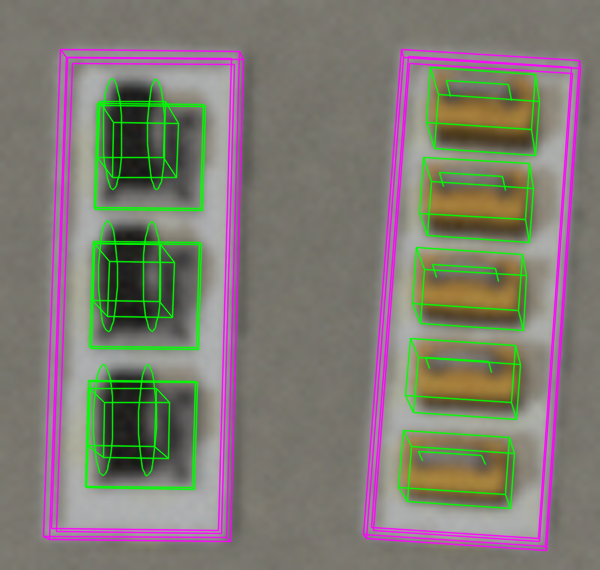

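View pics/o2_f.png

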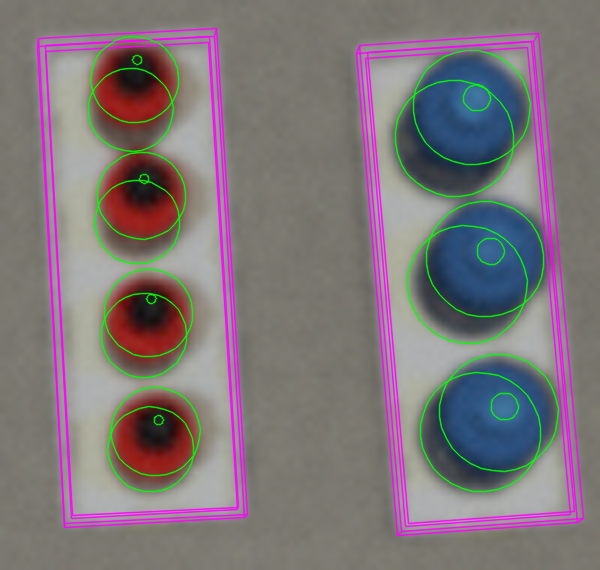

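View pics/top9.png

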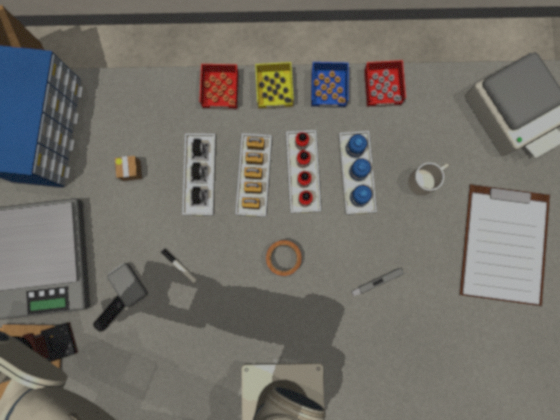

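All four parts stand upright in their rows, within about 1 px (3 mm) of the point their neighbours give. The trays, mug and tape roll haven't moved. I'll check that nothing touches the robot and hand in.

Run:
```python
from station import *
wait(.3);print(get_ft_force(),get_tcp_pos(),get_time()); job_done()
```

```text
[ 0.44832785  0.41596713 -0.02896674] [0.20031082 0.49988595 0.24999223] 44.4917
the job is handed in; nothing more can be done
```

I put the filter can, oil bottle, padlock and castor into the empty places in their own trays and handed the job in at about 44.5 s.

**Last checks, by camera:**
- **Position:** each part stands upright, within about 1 px (roughly 3 mm) of where its neighbours put the middle of the gap. The first descent of each part met the tray floor 2.8–2.9 mm above the bench, against the stated 3 mm.
- **Turn:** the padlock and castor look parallel to their neighbours, judged by eye from the overlays.
- **Bystanders:** the trays, mug and tape roll look unmoved in the top view. The arm is clear, with under 1 N on the wrist.

**What disagreed:**
- **Tool length:** in the images the real fingertips sit about 34 mm above the reported TCP. I found this only when the padlock gripped at 35 mm instead of 48, because I had caught it by the shackle.
- **What I did about it:** I set the padlock down, corrected the offset and regripped it on the body at 48.3 mm. The castor then gripped at 30.0 mm. The filter and bottle had already been placed with grips higher than planned, but they came out fine.
- **Model fit:** the drawn models sat up to 1–2 px off parts already standing in the trays, so I judged the final positions against the neighbours. I have no independent measurement beyond that.

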